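# Click the cap sealer's dial round to the tall peg and start it

### The job

Set the cap sealer: with a fingertip laid on the knurled face of the dial, turn it click by click until it rests in the detent where its pointer points at the tall peg. Only then press the round start button fully down with a fingertip and let it come up again. Grip and lift nothing, and leave the caps, bottles and screwdriver where they are.

Things in the scene. Friction and masses are not known exactly. Their poses are not given: they have to be found in the camera images.
- box: Grey control box of the cap sealer, fixed on the bench; flat face 60 mm above the table, x = -123 to +83 mm, y = -100 to +100 mm in its frame. Origin: under the dial's axis, at table level. x axis: from the start button across the dial to the middle peg (away from the robot, within 0.5 rad); y left; z up. Dial axis at x = y = 0, button at x = -88 mm, y = 0.
- dial (a joint): Dial angle, rad, anticlockwise from above positive; 0 when the pointer looks along the box's +x. A detent every 30 degrees (0.524 rad), one per peg, from -1.571 to +1.571; stops just beyond the end ones. Let go, it snaps to the nearest detent. About 0.03 N m turns it out of a detent.
- dial_face (a point): Centre of the dial's top: a black disc, 96 mm wide, finely knurled, with a bright pointer line from centre to rim. Its top is 10 mm above the box's face, in a fixed collar 108 mm wide, 5 mm high. It floats on a spring: sinks 4 mm at most, from 1 N, then 1.8 N per mm. A shut fingertip pressed 2 to 4 mm down, 28 mm from the axis, carries it round by friction, creeping back up to a quarter.
- pointer (a point): The point that the pointer points at: on the pointer line produced, 62 mm from the dial's axis, at the level of the dial's top; it turns with the dial and lies over a peg when the dial rests in that peg's detent.
- peg_tall_top (a point): Top centre of the tall peg: fixed steel peg, 8 mm diameter, 20 mm high above the box's face. It is one of seven pegs in a half circle round the far half of the dial, 62 mm from the dial's axis, 30 degrees apart; the other six are 6 mm high. The tall one is among the two pegs at either end of the row.
- start (a joint): Travel of the round start button in m: 0 released, 0.006 fully down, grows as it is pressed; it springs back. Fully down takes about 4 N.
- start_top (a point): Centre of the top of the start button, a round aluminium button of 28 mm diameter in a black housing on the box's face, 88 mm from the dial's axis on the side nearest the robot. It is pressed straight down.
- cap_box: Loose black bottle cap (37 mm diameter, 26 mm high) standing on the box's face left of the button; bystander. Origin: centre of its underside.
- cap_left: Loose black bottle cap like it, on the table left of the box; bystander. Origin: centre of its underside.
- cap_right: Loose black bottle cap like it, on the table right of the box; bystander. Origin: centre of its underside.
- bottle_left: Dark glass bottle, 58 mm diameter, 281 mm high, standing behind on the left; bystander. Origin: centre of its underside.
- bottle_back: Dark glass bottle, 58 mm diameter, 281 mm high, standing behind the box; bystander. Origin: centre of its underside.
- driver: Small screwdriver with a black handle, 190 mm long, lying on the table on the left; bystander. Origin: under its middle.

How it is judged:
On the way, in this order (a step that is already met when the one before it is completed fails the run):
1. the dial rests in the detent of the tall peg (horizontal distance between pointer and peg_tall_top below 0.007 m and velocity of joint dial between -0.05 and 0.05 rad/s), for 0.2 s.
2. the start button is pressed fully down (value of joint start above 0.0048 m and horizontal distance between pointer and peg_tall_top below 0.007 m), for 0.05 s.
At the end, for the whole second after the job is handed in: The dial is at rest with its pointer at the tall peg (the pointer's point within 7 mm of the peg's axis, seen from above), the start button has been pressed and is up again (within 1.5 mm), and every bystander is within 20 mm of where it stood (all of step 1 and value of joint start below 0.0015 m and distance of each of cap_box, cap_left, cap_right, bottle_left, bottle_back, driver from where it was at the start of the episode below 0.02 m); the robot touches nothing.
It fails at once if the start button is pressed while the dial is not at the tall peg (value of joint start above 0.003 m and horizontal distance between pointer and peg_tall_top above 0.009 m).
It fails at once if a bystander is lifted, carried or pushed away (more than 20 mm) (distance of any of cap_box, cap_left, cap_right, bottle_left, bottle_back, driver from where it was at the start of the episode above 0.02 m).
It also fails if it takes over 48 s, if anything falls off the work surface, if the arm or the gripper's body presses on something with over 40 N, if the wrist force passes 120 N, or if a joint passes its speed limit or range.

### The arm

A 6-joint arm with a two-finger parallel gripper is mounted at the origin on a cart in front of the work surface, level with it; the furniture and walls round the work are solid. World frame = base frame: x ahead of the robot, y to its left, z up, the work surface at z = 0. Lengths are in m, angles in rad, forces in N, time in s.
With the tool pointing down it reaches from about 0.375 to 0.9 m from the base axis. Payload 3.1 kg.
Tool frame: the origin (TCP) lies on the centre line of the jaws, within the pads' length; the fingertips stand 19 mm ahead of it and the grasp point (between the pads) is the TCP; z points along the fingers, y is the line along which they close (so a half turn about z gives the same grasp; the last joint's range is limited). The gripper opens to 85 mm and grips with 20 to 120 N. Pads are 22 mm wide; open, the fingers measure 114 mm over their backs; the gripper's body (76 mm by 85 mm) begins 54 mm behind the grasp point. The pads swing forward as they close: fully open they stand 13 mm farther back than shut.
Start: joints at [-1.296, 0.527, 1.433, -0, 1.181, -0.178], TCP at [0.273, -0.562, 0.25] pointing down, gripper open.
Joint ranges: [-3.08, 3.08], [-0.75, 2.2], [0.22, 2.44], [-1.43, 4.57], [0, 2.65], [-2.85, 2.85]. Speed limits (rad/s): [2.79, 2.79, 3.14, 3.14, 3.14, 3.14].

### API

Orientations are given as a unit quaternion [x, y, z, w].
In Python, from station import manip gives the robot as it stands.
- The arm moves only by the tool servo_tool, never from a script. Its argument "rows" is a list that holds one entry, the list of rows, each a list of 7 numbers: the turn, a rotation vector about the tool's x, y, z in degrees, then the shift along the tool's x, y, z in m, then the gripper command: -1 is shut, 1 is fully open, values between are in proportion. In form: [[[wx, wy, wz, tx, ty, tz, jaw], ...]]. A call has 1 to 8 rows; each row shifts and turns the commanded pose from where the row before left it, along the tool's axes as they then stand; what a row does not reach is not made up. A row lasts 1/12 s, in which the tool goes at most 41.7 mm and 7.16 degrees, less where a joint would pass 70% of its speed; a pose out of reach is approached as far as the arm can. A call is refused whole if a number of a shift passes 0.0417 or a number of a turn 7.16, either way. A call with a gripper value outside its range is refused whole. The fingers move at their own pace and stop on an object; "squeeze" is the grip in N (left out, the last holds). Time passes only in rows, so rows that do not move let the fingers close. It gives the time, the measured TCP pose, the force, the opening and the grip force at its end, in the units of the state.
- manip.sense(): the state, without advancing time (a new reading comes with each control period).
- manip.snapshot(name): name is "scene" or "top" or "wrist"; returns the picture (420x560x3 uint8, blue, green, red); there is no depth.
- manip.camera_info(name): a dict with "K" (3x3 intrinsics, pixels), "camera_from_world" (4x4, takes a point from world to camera coordinates). Camera axes: x right, y down, z forward; pixel columns grow to the right and rows downward; lengths in m; the calibration is good to about 2 mm. A picture is of the moment at which its call begins: read the wrist's pose just before it. camera_info takes no time and is no camera call; for the wrist camera it gives the pose at the moment of the call.
- manip.sign_off(): hands the job in; it is judged then, once.
The state is a dict: "t": time; "q": joint angles; "qd": joint speeds; "tau": joint torques, N m; "tcp_pos": TCP position; "tool_rot": TCP orientation; "force": force on the tool from outside, world axes, zero at the start; "ft_torque": the same for the moment, N m; "finger_gap": opening from 0.0 (shut) to 1.0 (fully open); "gripper_force": force on a finger pad.
Only numpy, scipy, OpenCV 4.12 (cv2) and the standard library are available. Lean on these libraries where they do the work, as an engineer would, in place of code of your own. Each camera call takes 0.05 s, during which the arm holds its last target. There are 200 camera calls.

## Working session

There is one attempt and no reset: what is moved stays moved. The work goes in short steps, Python scripts to look and compute and a tool call to move; the robot and the scene stay as the last step left them, time stands still between calls to the robot, and variables do not carry over. Pictures are saved under pics/ and viewed, at most 10 in all, crops included, and the job is handed in when it is done.

Besides the shell and the picture viewer there is one more tool, called after "Call:" as name(argument=value, ...) on one line, values as JSON. servo_tool: Moves the arm, as the interface text tells. Its arguments: {"type":"object","properties":{"rows":{"type":"array","items":{"type":"array","items":{"type":"array","items":{"type":"number"}}}},"squeeze":{"type":"number"}},"required":["rows"]}

```bash
mkdir -p pics; cat > h.py <<'E'
import numpy as np, cv2
from station import manip
def ray(name,px,z):
    i=manip.camera_info(name);K=np.array(i["K"]);T=np.array(i["camera_from_world"])
    R=T[:3,:3];c=-R.T@T[:3,3];d=R.T@np.linalg.inv(K)@np.array([px[0],px[1],1.])
    return c+d*(z-c[2])/d[2]
def proj(name,p):
    i=manip.camera_info(name);K=np.array(i["K"]);T=np.array(i["camera_from_world"])
    q=K@(T[:3,:3]@np.asarray(p)+T[:3,3]);return q[:2]/q[2]
E
python3 - <<'E'
from h import *
a=manip.snapshot("top");cv2.imwrite("pics/top.png",a)
b=manip.snapshot("scene");cv2.imwrite("pics/scene.png",b)
print(manip.sense())
for n in("top","scene"):
    T=np.array(manip.camera_info(n)["camera_from_world"]);print(n,-T[:3,:3].T@T[:3,3],manip.camera_info(n)["K"])
E
```

```text
{'t': 0.1, 'q': array([-1.29650963e+00,  5.28415012e-01,  1.43378261e+00,  2.98960273e-05,
        1.18137226e+00, -1.78510464e-01]), 'qd': array([ 0.00166361, -0.00046172, -0.00247379,  0.00047463,  0.00027101,
       -0.00191441]), 'tau': array([-4.63773267e-05, -4.43304527e+01, -1.78586054e+01, -1.81982427e-04,
        3.87387903e-03, -6.91992128e-06]), 'tcp_pos': array([ 0.27328836, -0.56141397,  0.24940305]), 'tool_rot': array([ 9.74481922e-01,  2.24463818e-01, -3.35175534e-05, -9.88145344e-04]), 'force': array([0.05722219, 0.08889032, 0.3051729 ]), 'ft_torque': array([-0.00759326,  0.02871378, -0.00963292]), 'gripper_force': 0.0, 'finger_gap': 1.0013687413741117}
top [0.42014153 0.08135699 1.03791099] [[444.86055658   0.         287.94253131]
 [  0.         444.86055658 203.54594546]
 [  0.           0.           1.        ]]
scene [0.00262231 0.55835135 0.40843908] [[432.4493126    0.         284.97298759]
 [  0.         432.4493126  207.91475076]
 [  0.           0.           1.        ]]
```

View pics/top.png

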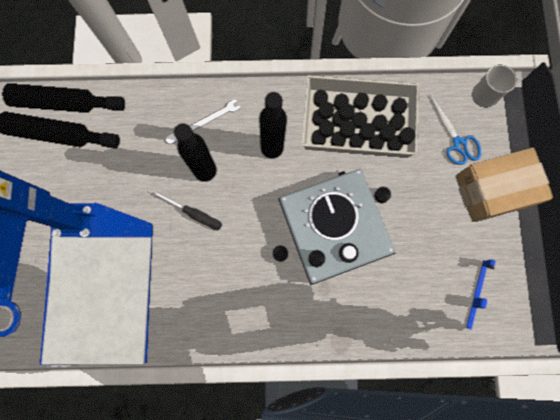

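View pics/scene.png

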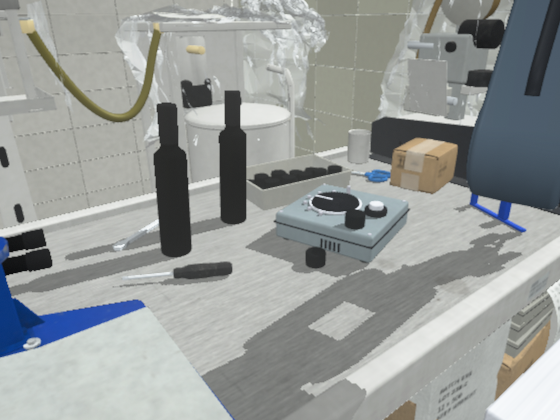

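The top view shows the dial at about (333,214), the button at (349,252), and cap_box at (316,259). I'll measure and zoom in.

```bash
python3 - <<'E'
from h import *
a=cv2.imread("pics/top.png");s=cv2.imread("pics/scene.png")
g=cv2.cvtColor(a,cv2.COLOR_BGR2GRAY)
# button: bright blob; dial: dark blob
for nm,m,z in(("bright",(g>215),.075),("dark",(g<45),.07)):
    m=m.astype(np.uint8);m[:,:270]=0;m[:,400:]=0;m[:165]=0;m[285:]=0
    n,l,st,c=cv2.connectedComponentsWithStats(m)
    for k in range(1,n):
        if st[k,4]>25: print(nm,st[k],c[k].round(1),ray("top",c[k],z).round(4))
A=cv2.resize(a[160:290,270:400],None,fx=4.4,fy=4.4,interpolation=cv2.INTER_CUBIC)
cv2.imwrite("pics/c1.png",A)
B=cv2.resize(s[175:260,265:415],None,fx=5,fy=5,interpolation=cv2.INTER_CUBIC);cv2.imwrite("pics/c2.png",B)
E
```

```text
bright [322 192  32  12  53] [338.  195.2] [ 0.6302 -0.0341  0.075 ]
bright [326 196   8  16  39] [329.4 203.8] [ 0.6112 -0.0142  0.075 ]
bright [315 207  43  33 111] [343.2 229.1] [ 0.5543 -0.0419  0.075 ]
bright [344 246  12  12 107] [349.2 251.9] [ 0.5043 -0.0526  0.075 ]
dark [375 188  15  15 166] [381.7 194.5] [ 0.6305 -0.132   0.07  ]
dark [ 313  195   42   42 1221] [333.7 216.5] [ 0.5835 -0.023   0.07  ]
dark [339 244  17  18  69] [344.8 253.5] [ 0.5015 -0.0436  0.07  ]
dark [273 246  15  15 170] [280.  253.1] [0.5057 0.097  0.07  ]
dark [309 251  15  16 187] [316.  258.2] [0.4928 0.0192 0.07  ]
```

View pics/c1.png

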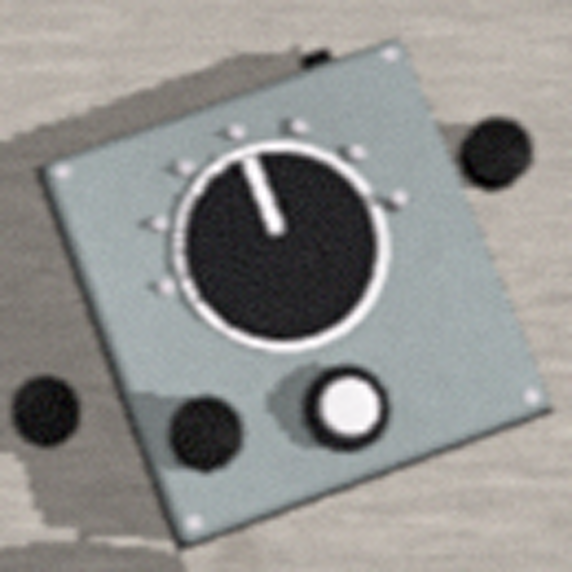

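View pics/c2.png

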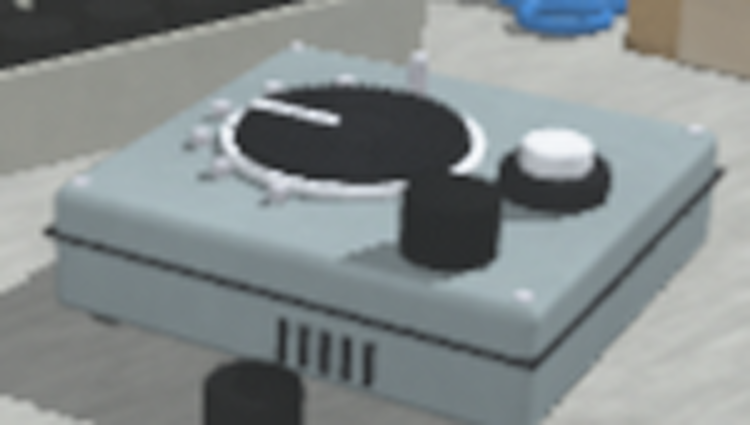

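The crop shows the pointer at the middle peg. The scene crop shows the tall peg at (420,70), the far-right end of the row. I'll check the frame and predict where the pegs fall.

```bash
python3 - <<'E'
from h import *
a=cv2.imread("pics/top.png");g=cv2.cvtColor(a,cv2.COLOR_BGR2GRAY)
m=(g<60).astype(np.uint8);n,l,st,c=cv2.connectedComponentsWithStats(m)
k=l[222,334];m=(l==k).astype(np.uint8)
h=cv2.convexHull(np.argwhere(m)[:,::-1].astype(np.int32));(cx,cy),r=cv2.minEnclosingCircle(h);e=cv2.fitEllipse(h);print(cx,cy,r,e)
C=ray("top",e[0],.07);B=ray("top",(349.2,251.9),.078)
print("dial",C,"dia",np.linalg.norm(ray("top",(e[0][0]+e[1][0]/2,e[0][1]),.07)-C)*2)
d=(C-B)[:2];print("button",B,np.linalg.norm(d));yaw=np.arctan2(d[1],d[0])
f=lambda u,v:(270+(u+.5)/4.4-.5,160+(v+.5)/4.4-.5)
P=[(165,288),(160,223),(184,166),(236,132),(297,126),(356,152),(398,198)]
ang=[]
for i,p in enumerate(P):
    w=ray("top",f(*p),.08 if i==6 else .066)-C
    ang.append(np.degrees(np.arctan2(w[1],w[0]))-(90-30*i));print(i,np.hypot(*w[:2]).round(4),ang[-1].round(1))
w=ray("top",f(246,160),.07)-C;print("yaw",np.degrees(yaw),np.mean(ang),"pointer",np.degrees(np.arctan2(w[1],w[0])))
yw=np.radians(np.mean(ang))
for i in range(7):
    t=yw+np.radians(90-30*i)
    for z in(.066,.08):
        q=proj("scene",[C[0]+.062*np.cos(t),C[1]+.062*np.sin(t),z]);print(i,z,((q-[265,175])*5).round(0))
for p,z in(((200,165),.14),((272,125),.14),((316,258.2),.086)):print(ray("top",p,z))
for t in(150,120,90,60,30):
    t=yw+np.radians(t);print(C[:2]+.028*np.array([np.cos(t),np.sin(t)]))
E
```

```text
333.2873229980469 215.52984619140625 21.102319717407227 ((333.2938232421875, 215.52577209472656), (41.20283889770508, 42.15546798706055), 121.9003677368164)
dial [ 0.58559165 -0.02219439  0.07      ] dia 0.09094218057346262
button [ 0.50400427 -0.05214816  0.078     ] 0.08691218896648877
0 0.0614 18.4
1 0.0613 16.9
2 0.0634 17.3
3 0.0632 18.0
4 0.0636 19.4
5 0.0634 19.6
6 0.0625 19.9
yaw 20.16006908201692 18.494730742809377 pointer 19.06288273387669
0 0.066 [279. 184.]
0 0.08 [280. 151.]
1 0.066 [222. 160.]
1 0.08 [222. 128.]
2 0.066 [202. 130.]
2 0.08 [203.  98.]
3 0.066 [223. 102.]
3 0.08 [224.  71.]
4 0.066 [276.  83.]
4 0.08 [277.  53.]
5 0.066 [348.  77.]
5 0.08 [349.  47.]
6 0.066 [421.  85.]
6 0.08 [422.  55.]
[0.68745697 0.25989011 0.14      ]
[0.77258381 0.10761978 0.14      ]
[0.49156236 0.02033044 0.086     ]
[ 0.55815427 -0.01660957]
[ 0.5646226 -0.0036391]
[0.57670956 0.00435949]
[0.59117648 0.00524299]
[ 0.60414694 -0.00122534]
```

Call:
servo_tool(rows=[[[0,0,6.5,0,0,0,-1],[0,0,6.5,0,0,0,-1],[0,0,6.5,0,0,0,-1],[0,0,6.4,0,0,0,-1],[0,0,0,0.02,-0.03,0,-1],[0,0,0,0.02,-0.04,0,-1],[0,0,0,0.02,-0.04,0,-1],[0,0,0,0.02,-0.04,0,-1]]])

```text
t: 0.77
tcp_pos: [0.3494, -0.4184, 0.2497]
tool_rot: [1.0, -0.0, -0.0, -0.001]
force: [0.7, -0.1, -0.2]
finger_gap: 0.001
gripper_force: 0.0
```

Call:
servo_tool(rows=[[[0,0,0,0.025,-0.039,0,-1],[0,0,0,0.025,-0.039,0,-1],[0,0,0,0.025,-0.039,0,-1],[0,0,0,0.025,-0.039,0,-1],[0,0,0,0.025,-0.039,0,-1],[0,0,0,0.025,-0.039,0,-1],[0,0,0,0.025,-0.039,0,-1],[0,0,0,0.025,-0.039,0,-1]]])

```text
t: 1.43
tcp_pos: [0.5294, -0.1373, 0.2501]
tool_rot: [1.0, 0.0, -0.0, -0.0]
force: [0.7, -1.0, -0.1]
finger_gap: 0.003
gripper_force: 0.0
```

Call:
servo_tool(rows=[[[0,0,0,0.005,-0.04,0.01,-1],[0,0,0,0,-0.04,0.02,-1],[0,0,0,0,0,0.03,-1],[0,0,0,0,0,0.03,-1],[0,0,0,0,0,0.03,-1],[0,0,0,0,0,0,-1],[0,0,0,0,0,0,-1],[0,0,0,0,0,0,-1]]])

```text
t: 2.1
tcp_pos: [0.5346, -0.0625, 0.1326]
tool_rot: [1.0, 0.0, 0.001, 0.0]
force: [0.3, 0.4, 0.6]
finger_gap: -0.001
gripper_force: 0.0
```

Call:
servo_tool(rows=[[[0,0,0,0.008,-0.015,0,-1],[0,0,0,0.008,-0.015,0,-1],[0,0,0,0.0075,-0.0155,0,-1],[0,0,0,0,0,0.012,-1],[0,0,0,0,0,0.012,-1],[0,0,0,0,0,0.012,-1],[0,0,0,0,0,0,-1],[0,0,0,0,0,0,-1]]])

```text
t: 2.77
tcp_pos: [0.5582, -0.017, 0.0972]
tool_rot: [1.0, 0.0, 0.001, 0.0]
force: [0.3, -0.0, -0.3]
finger_gap: 0.001
gripper_force: 0.0
```

Call:
servo_tool(rows=[[[0,0,0,0,0,0.004,-1],[0,0,0,0,0,0.003,-1],[0,0,0,0,0,0.002,-1],[0,0,0,0,0,0.001,-1],[0,0,0,0,0,0.001,-1],[0,0,0,0,0,0,-1],[0,0,0,0,0,0,-1],[0,0,0,0,0,0,-1]]])

```text
t: 3.43
tcp_pos: [0.558, -0.0169, 0.0857]
tool_rot: [1.0, 0.0, 0.001, 0.0]
force: [-0.9, -0.4, 5.7]
finger_gap: -0.001
gripper_force: 3.0
```

```bash
python3 -c "
import numpy as np
t=np.radians(169-7.5*np.arange(17));p=.028*np.c_[np.cos(t),-np.sin(t)]
print(np.diff(p,axis=0).round(4).tolist())"
```

```text
[[0.0009, -0.0035], [0.0014, -0.0034], [0.0018, -0.0032], [0.0022, -0.0029], [0.0026, -0.0026], [0.0029, -0.0022], [0.0032, -0.0018], [0.0034, -0.0014], [0.0035, -0.001], [0.0036, -0.0005], [0.0037, -0.0], [0.0036, 0.0005], [0.0035, 0.0009], [0.0034, 0.0014], [0.0032, 0.0018], [0.0029, 0.0022]]
```

Call:
servo_tool(rows=[[[0,0,0,0.0009,-0.0035,0,-1],[0,0,0,0.0014,-0.0034,0,-1],[0,0,0,0.0018,-0.0032,0,-1],[0,0,0,0.0022,-0.0029,0,-1],[0,0,0,0.0026,-0.0026,0,-1],[0,0,0,0.0029,-0.0022,0,-1],[0,0,0,0.0032,-0.0018,0,-1],[0,0,0,0.0034,-0.0014,0,-1]]])

```text
t: 4.1
tcp_pos: [0.5748, 0.0044, 0.0855]
tool_rot: [1.0, 0.0, -0.001, 0.0]
force: [-3.5, -1.4, 7.7]
finger_gap: -0.002
gripper_force: 3.6
```

Call:
servo_tool(rows=[[[0,0,0,0.0035,-0.001,0,-1],[0,0,0,0.0036,-0.0005,0,-1],[0,0,0,0.0037,0,0,-1],[0,0,0,0.0036,0.0005,0,-1],[0,0,0,0.0035,0.0009,0,-1],[0,0,0,0.0034,0.0014,0,-1],[0,0,0,0,0,0,-1],[0,0,0,0,0,0,-1]]])

```text
t: 4.77
tcp_pos: [0.5979, 0.0036, 0.0858]
tool_rot: [1.0, 0.0, 0.001, -0.0]
force: [-0.1, 2.1, 5.8]
finger_gap: -0.001
gripper_force: 2.9
```

```bash
python3 - <<'E'
from h import *
a=manip.snapshot("top");s=manip.snapshot("scene")
A=cv2.resize(a[160:290,270:400],(520,520),interpolation=cv2.INTER_CUBIC)
B=cv2.resize(s[175:260,265:350+65],None,fx=1.86,fy=1.86);B=cv2.resize(B,(280,159))
o=np.zeros((520,800,3),np.uint8);o[:,:520]=A;o[:159,520:]=B;cv2.imwrite("pics/t1.png",o)
E
```

```text
(no output)
```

View pics/t1.png

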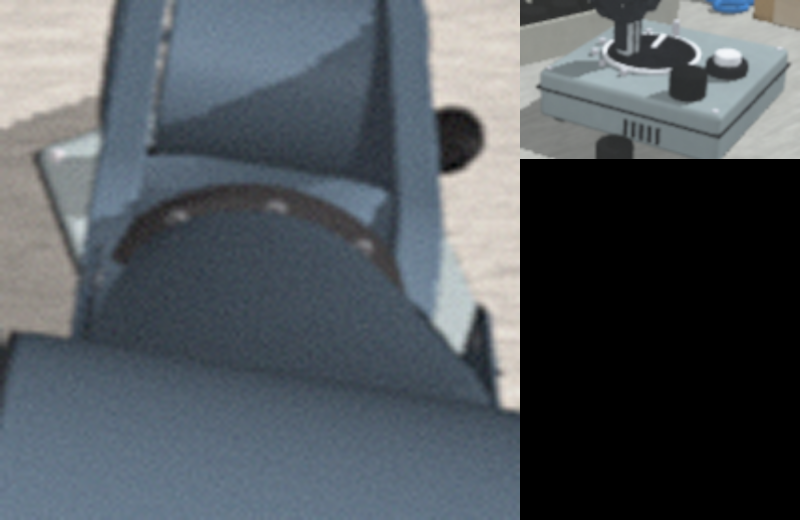

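The top view is blocked by the arm. The scene inset shows the pointer close to the tall peg. I'll measure its angle from the scene view.

```bash
cat >> h.py <<'E'
C=np.array([.586,-.0225,.07]);YAW=18.5
def pointer():
    s=manip.snapshot("scene");g=cv2.cvtColor(s,cv2.COLOR_BGR2GRAY)
    v,u=np.nonzero(g>165);z=.069
    p=np.array([ray("scene",x,z) for x in zip(u,v) if 270<x[0]<380 and 180<x[1]<220])-C
    r=np.hypot(p[:,0],p[:,1]);p=p[(r<.042)&(r>.008)]
    a=np.degrees(np.arctan2(p[:,1],p[:,0]))-YAW
    a=(a+180)%360-180
    return len(p),np.median(a).round(1),np.std(a).round(1),s
E
python3 - <<'E'
from h import *
n,a,sd,s=pointer();print(n,a,sd);cv2.imwrite("pics/s2.png",s)
cv2.imwrite("pics/s2c.png",cv2.resize(s[170:230,265:385],None,fx=6,fy=6,interpolation=cv2.INTER_CUBIC))
E
```

```text
22 -78.5 10.7
```

View pics/s2c.png

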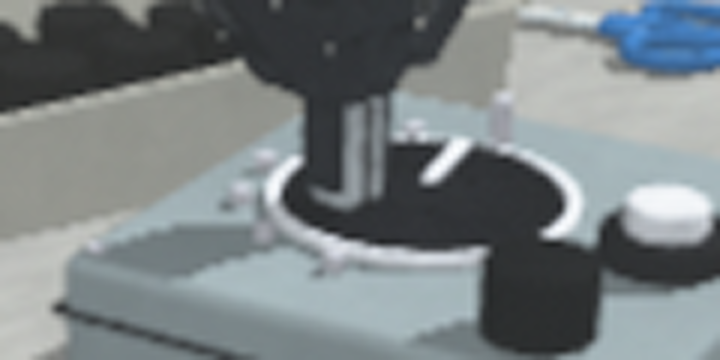

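The pointer runs from (428,182) to (466,143) in the crop, about -78°, and the tall peg is at (500,120). One more short piece of arc should do it.

Call:
servo_tool(rows=[[[0,0,0,0.0032,0.0018,0,-1],[0,0,0,0.0029,0.0022,0,-1],[0,0,0,0,0,0,-1],[0,0,0,0,0,0,-1],[0,0,0,0,0,-0.006,-1],[0,0,0,0,0,-0.02,-1],[0,0,0,0,0,-0.03,-1],[0,0,0,0,0,-0.02,-1]]])

```text
t: 5.58
tcp_pos: [0.6034, -0.0011, 0.1624]
tool_rot: [1.0, 0.0, 0.0, 0.0]
force: [0.2, 0.1, 0.7]
finger_gap: -0.002
gripper_force: 0.0
```

Call:
servo_tool(rows=[[[0,0,0,-0.025,0.012,0,-1],[0,0,0,-0.025,0.012,0,-1],[0,0,0,-0.025,0.012,0,-1],[0,0,0,-0.025,0.012,0,-1],[0,0,0,0,0,0,-1],[0,0,0,0,0,0,-1],[0,0,0,0,0,0,-1],[0,0,0,0,0,0,-1]]])

```text
t: 6.25
tcp_pos: [0.5046, -0.049, 0.1609]
tool_rot: [1.0, 0.001, 0.001, 0.0]
force: [-0.9, -0.3, -0.0]
finger_gap: -0.003
gripper_force: 0.0
```

```bash
python3 - <<'E'
from h import *
n,a,sd,s=pointer();print(n,a,sd)
w=manip.snapshot("wrist")
o=np.zeros((600,800,3),np.uint8);o[:420,:560]=w
o[:, :]=0;o[:240,:480]=cv2.resize(s[170:230,265:385],(480,240),interpolation=cv2.INTER_CUBIC);o[240:600,:480]=cv2.resize(w,(480,360))
cv2.imwrite("pics/s3.png",o[:, :480])
for nm,z in(("button",.078),):print(proj("wrist",[.504,-.052,z]))
E
```

```text
21 -83.3 7.4
[285.02806128 233.80019831]
```

View pics/s3.png

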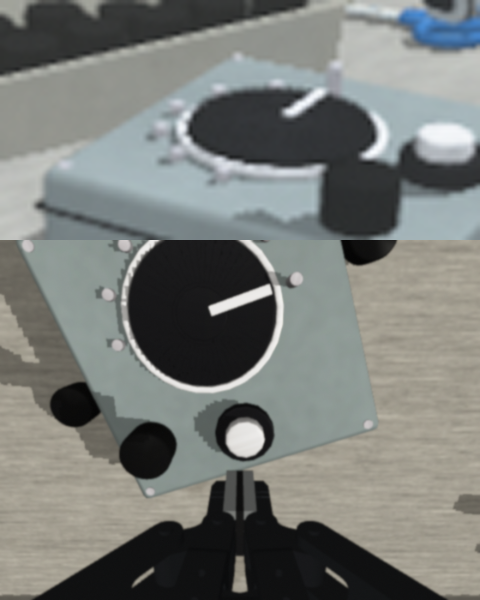

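The wrist view shows the pointer from (210,311) to (271,290), in line with the tall peg whose top is at (297,279). The button is at (245,438), within about 1 mm of the prediction. Next is the descent onto it.

Call:
servo_tool(rows=[[[0,0,0,0,0.003,0.02,-1],[0,0,0,0,0,0.02,-1],[0,0,0,0,0,0.015,-1],[0,0,0,0,0,0.003,-1],[0,0,0,0,0,0.002,-1],[0,0,0,0,0,0,-1],[0,0,0,0,0,0,-1]]])

```text
t: 6.93
tcp_pos: [0.5037, -0.0518, 0.1013]
tool_rot: [1.0, 0.001, 0.001, 0.0]
force: [0.7, -0.3, 0.1]
finger_gap: 0.002
gripper_force: 0.0
```

Call:
servo_tool(rows=[[[0,0,0,0,0,0.002,-1],[0,0,0,0,0,0.002,-1],[0,0,0,0,0,0.001,-1],[0,0,0,0,0,0.001,-1],[0,0,0,0,0,0,-1],[0,0,0,0,0,0,-1]]])

```text
t: 7.43
tcp_pos: [0.5041, -0.0521, 0.0951]
tool_rot: [1.0, 0.0, 0.001, 0.0]
force: [1.5, 1.3, 4.5]
finger_gap: 0.0
gripper_force: 2.0
```

Call:
servo_tool(rows=[[[0,0,0,0,0,0.001,-1],[0,0,0,0,0,0.001,-1],[0,0,0,0,0,0,-1],[0,0,0,0,0,0,-1]]])

```text
t: 7.77
tcp_pos: [0.5041, -0.0521, 0.0948]
tool_rot: [1.0, 0.0, 0.001, 0.0]
force: [-1.0, 1.7, 18.3]
finger_gap: -0.002
gripper_force: 9.4
```

Call:
servo_tool(rows=[[[0,0,0,0,0,-0.005,-1],[0,0,0,0,0,-0.01,-1],[0,0,0,0,0,-0.03,-1],[0,0,0,0,0,-0.03,-1],[0,0,0,0,0,0,-1],[0,0,0,0,0,0,-1],[0,0,0,0,0,0,-1],[0,0,0,0,0,0,-1]]])

```text
t: 8.43
tcp_pos: [0.502, -0.0516, 0.1666]
tool_rot: [1.0, 0.0, -0.002, -0.0]
force: [-0.4, 0.4, -0.4]
finger_gap: -0.006
gripper_force: 0.0
```

```bash
python3 - <<'E'
from h import *
n,a,sd,s=pointer();print(n,a,sd)
w=manip.snapshot("wrist")
o=np.zeros((600,480,3),np.uint8);o[:240]=cv2.resize(s[170:230,265:385],(480,240),interpolation=cv2.INTER_CUBIC);o[240:]=cv2.resize(w,(480,360))
cv2.imwrite("pics/s4.png",o);print(manip.sense()["tcp_pos"])
E
```

```text
21 -83.3 7.4
[ 0.50217494 -0.05171107  0.16644787]
```

View pics/s4.png

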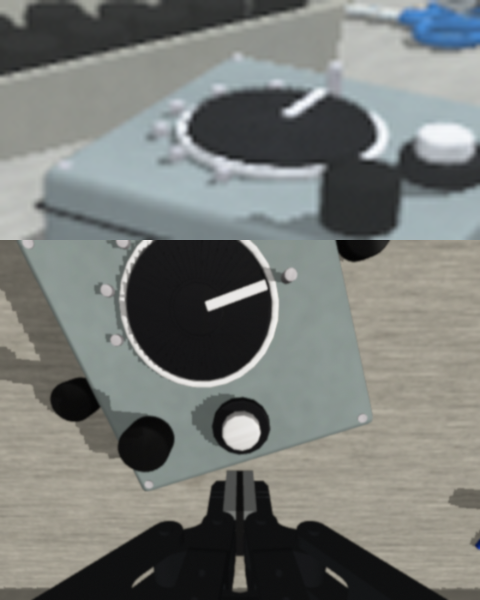

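The pointer is still at the tall peg, the button at (240,432) is up again, and the caps near the box have not moved.

```bash
python3 -c "
from station import manip
print(manip.sign_off())"
```

```text
the job is handed in; nothing more can be done
None
```

The dial was turned to the tall peg's detent, the start button was then pressed to its stop and came back up, and the job was handed in at about 8.5 s; sign-off returned no verdict, and the last pictures show the pointer at the tall peg and the caps by the box undisturbed.

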